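Seal the oyster sample tub

ROBOT

A 6-joint arm with a two-finger parallel gripper is mounted at the origin on the work surface. World frame = base frame: x ahead of the robot, y to its left, z up, the work surface at z = 0. Lengths are in m, angles in rad, forces in N, time in s.
With the tool pointing down it reaches from about 0.25 to 0.8 m from the base axis. Payload 3.9 kg.
Tool frame: the origin (TCP) lies midway between the tips of the shut fingers; the grasp point (between the pads) lies 19 mm behind it; z points along the fingers, y is the line along which they close (so a half turn about z gives the same grasp; the last joint's range is limited). The gripper opens to 85 mm and grips with 20 to 120 N. Pads are 22 mm wide; open, the fingers measure 114 mm over their backs; the gripper's body (76 mm by 85 mm) begins 54 mm behind the grasp point. The pads swing forward as they close: fully open they stand 13 mm farther back than shut.
Start: joints at [-1.227, 0.26, -0.138, 1.173, 0, 1.571], TCP at [0.177, -0.494, 0.231] pointing down, gripper open.
Joint ranges: [-2.78, 2.78], [-0.83, 1.72], [-1.28, 1.37], [-1.9, 2.12], [-1.57, 1.48], [-3.14, 3.14]. Speed limits (rad/s): [2.57, 2.57, 3.14, 3.14, 3.14, 3.14].

INTERFACE

Orientations are given as a unit quaternion [w, x, y, z].
In Python, from workcell import robot gives the robot as it stands. The module is installed in compiled form; this text tells all that it offers. Calls block until the motion is done:
- robot.move_to(position, orientation): joint-space move of the TCP to a pose.
- robot.move_straight(position, rot=None, vel=0.15, guard=None): straight line of the TCP; rot=None keeps the orientation; vel is the mean speed in m/s. With guard (N) it stops when the force on the tool has changed by that much, and returns True; else False.
- robot.set_joints(angles): joint-space move.
- robot.open() and robot.grasp(): open the fingers fully, or close them until they stop; the grip force is fixed at half the most.
- robot.hold(seconds).
- robot.ik(position, orientation): joint angles nearest the present ones, or None.
- robot.camera(name): name is "scene" or "top" or "wrist"; returns (picture, depth): 400x640x3 uint8, blue, green, red; 400x640 float32, m along the optical axis (not along the pixel's ray), 0 where there is no reading.
- robot.calibration(name): a dict with "fx", "fy", "cx", "cy" (pixels), "extrinsics" (4x4, takes a point from camera to world coordinates); the wrist camera has in their place "tool_from_camera" (4x4, takes a point from camera to tool coordinates, whose origin is the TCP and whose axes are the flange's). Camera axes: x right, y up, looking along -z (the intrinsics and any distortion apply to the point x, -y, -z); pixel columns grow to the right and rows downward; lengths in m; the calibration is good to about 2 mm. A picture is of the moment at which its call begins: read the wrist's pose just before it. calibration takes no time and is no camera call.
A pose or a line that the arm cannot do raises robot.MotionError and nothing moves.
- robot.sign_off(): hands the job in; it is judged then, once.
Readings, each from a call of its own:
- robot.read_t(): time.
- robot.read_joint_positions(): joint angles.
- robot.read_joint_vel(): joint speeds.
- robot.read_effort(): joint torques, N m.
- robot.read_ee_pos(): TCP position.
- robot.read_tcp_rot(): TCP orientation.
- robot.read_force(): force on the tool from outside, world axes, zero at the start.
- robot.read_moment(): the same for the moment, N m.
- robot.read_grip_width(): finger opening in m.
- robot.read_gripper_force(): force on a finger pad.
Only numpy, scipy, OpenCV 4.12 (cv2) and the standard library are available. Lean on these libraries where they do the work, as an engineer would, in place of code of your own. Each camera call takes 0.05 s, during which the arm holds its last target. There are 200 camera calls.

TASK

Close the oyster sample tub that stands on the bench scale: fit the loose lid on it and press it down until both of its ends have snapped home and it sits level on the rim all round, without overloading the scale. Only then turn the vent dial on the lid until its pointer lines up with the index mark on the lid. Leave the tub standing on the scale, and leave the oysters on the board and the jar where they are.

Things in the scene. Friction and masses are not known exactly. Their poses are not given: they have to be found in the camera images.
- scale: Grey bench scale, fixed to the bench, body 200 x 190 x 42 mm; origin at the centre of its underside, x and y along its sides. Its steel pan is part of it. The scale is overloaded when more than 80 N in all, tub (about 9 N) included, bears on the pan.
- pan_top (a point): Centre of the top of the scale's pan, 190 x 150 x 7 mm, steel. The pan is sprung: it sinks straight down about 1 mm for each 1.8 N, up to about 18 mm, then meets a hard stop. It is about 67 mm above the bench under the open tub, a few mm more or less with the tub's weight.
- tub: White open plastic tub with oysters inside, loose on the scale's pan, about 0.9 kg. Outside 150 (its x) x 110 (its y) x 80 mm high (158 mm long at the pads behind the snap beads), walls 4 mm, mouth 142 x 102 mm. Origin at the centre of its underside, z up: the rim is at z = 80 mm.
- snap_a (a point): Middle of the sprung snap bead in the tub's +x short wall, at x = 72, z = 72 mm of the tub. It is 50 mm long along y and bulges 3.5 mm into the mouth. A like bead is at x = -72. The lid's plug must be forced past both; each takes about 15 N pressed on the lid above it, felt as resistance that suddenly gives way.
- lid: Loose grey lid, 0.14 kg, right way up on the blue board. Plate 160 (x) x 118 (y) x 4 mm; origin at the centre of the plate's underside, which rests on the rim when closed; z up. A plug 139 x 99 mm reaches 17 mm below it. Laid on the tub it rests on the two snap beads, plate about 11 mm above the rim; pressed near an end (x = +60 or -60 mm), that end snaps home. Fits either way round.
- vent (a joint): Angle of the vent dial about the lid's z, rad, positive anticlockwise from above; 0 when its pointer points along the lid's +x, at the index mark. Stiff (0.08 N m), stays where it is left; turns from -0.8 to 1.7.
- vent_grip (a point): On the black vent dial's axis, at the lid's centre, mid-height of its grip bar, 22 mm above the lid's origin; x along the bar to the pointer, z up. Dial: disc of 46 mm diameter, 4 mm high, on the plate; upright grip bar 42 long, 14 wide, top 32 mm above the lid's origin, with a narrow nose at one end as pointer. The lid is also lifted by this bar.
- index (a point): The index mark: a small black raised bar 18 x 5 x 2 mm on the lid's plate, lying along x; this point is its middle, at x = +45 mm of the lid.
- board: Blue sorting board, fixed, 370 x 270 mm, top 20 mm above the bench; origin at the centre of its underside.
- oyster_a: Loose oyster about 75 x 58 x 24 mm on the board; leave alone; origin under its middle.
- oyster_b: Loose oyster about 85 x 65 x 27 mm on the board; leave alone; origin under its middle.
- jar: Small closed glass jar, 50 mm diameter, 70 mm high, on the bench; leave alone; origin at the centre of its underside.
Mind the look-alikes: they are no part of the job. Of the things like the lid, leave any that is orange or red; of the rest the larger one is meant.

How it is judged:
By the outcome, as a careful person would: the job done as asked, in the order asked, and still so for the second after the job is handed in, with the robot touching nothing.
It also fails if it takes over 67 s, if anything falls off the work surface, if the arm or the gripper's body presses on something with over 40 N, if the wrist force passes 120 N, or if a joint passes its speed limit or range.

## Working session

There is one attempt and no reset: what is moved stays moved. The work goes in short steps, each a Python script; the robot and the scene stay as the last script left them, time stands still between calls to the robot, and variables do not carry over. Pictures are saved under pics/ and viewed, at most 10 in all, crops included, and the job is handed in when it is done.

```bash
mkdir -p pics
cat > h.py <<'E'
import numpy as np, cv2
from workcell import robot
def pts(name, T=None):
    """picture, depth, world point per pixel"""
    c=robot.calibration(name)
    if name=="wrist":
        from scipy.spatial.transform import Rotation as R
        q=robot.read_tcp_rot(); W=np.eye(4); W[:3,:3]=R.from_quat([q[1],q[2],q[3],q[0]]).as_matrix(); W[:3,3]=robot.read_ee_pos()
        E=W@np.array(c["tool_from_camera"])
    else: E=np.array(c["extrinsics"])
    im,d=robot.camera(name)
    v,u=np.mgrid[:400,:640]
    K=np.array([[c["fx"],0,c["cx"]],[0,c["fy"],c["cy"]],[0,0,1]])
    dist=c.get("distortion",c.get("dist"))
    uv=cv2.undistortPoints(np.stack([u,v],-1).reshape(-1,1,2).astype(float),K,np.array(dist,float) if dist is not None else None).reshape(400,640,2)
    P=np.stack([uv[...,0]*d,-uv[...,1]*d,-d],-1)@E[:3,:3].T+E[:3,3]
    P[d==0]=np.nan
    return im,d,P
E
python3 - <<'E'
from h import *
for n in ("top","scene"):
    im,d,P=pts(n); cv2.imwrite(f"pics/{n}0.png",im); np.save(f"{n}0.npy",P)
    print(n,robot.calibration(n))
print(robot.calibration("wrist"), robot.read_t(), robot.read_tcp_rot())
E
```

```text
top {'fx': 517.2663055137738, 'fy': 517.2663055137738, 'cx': 318.9876849853163, 'cy': 191.7736961311255, 'extrinsics': array([[-9.06888340e-03,  9.91016461e-01, -1.33432113e-01,
         3.18780010e-01],
       [-9.99955857e-01, -9.31569849e-03, -1.22554817e-03,
         6.38220976e-03],
       [-2.45755174e-03,  1.33415109e-01,  9.91057198e-01,
         1.46502561e+00],
       [ 0.00000000e+00,  0.00000000e+00,  0.00000000e+00,
         1.00000000e+00]])}
scene {'fx': 513.5376927716908, 'fy': 513.5376927716908, 'cx': 320.52481803454054, 'cy': 191.5731048741566, 'extrinsics': array([[-0.78318434, -0.34510222,  0.51722988,  1.13541469],
       [ 0.62175662, -0.42609016,  0.65716503,  0.82293504],
       [-0.00640255,  0.83627246,  0.54827673,  0.81786705],
       [ 0.        ,  0.        ,  0.        ,  1.        ]])}
{'fx': 347.10185370425955, 'fy': 347.10185370425955, 'cx': 316.9469800528541, 'cy': 204.613114722171, 'tool_from_camera': array([[ 1.50370086e-04,  9.65703201e-01,  2.59648424e-01,
         6.70025031e-02],
       [ 9.99999958e-01, -2.09845605e-04,  2.01343387e-04,
        -5.51330144e-04],
       [ 2.48924034e-04,  2.59648383e-01, -9.65703192e-01,
        -1.41465530e-01],
       [ 0.00000000e+00,  0.00000000e+00,  0.00000000e+00,
         1.00000000e+00]])} 0.1 [-8.46132505e-04  9.85262224e-01  1.71048564e-01 -1.50619773e-04]
```

View pics/top0.png

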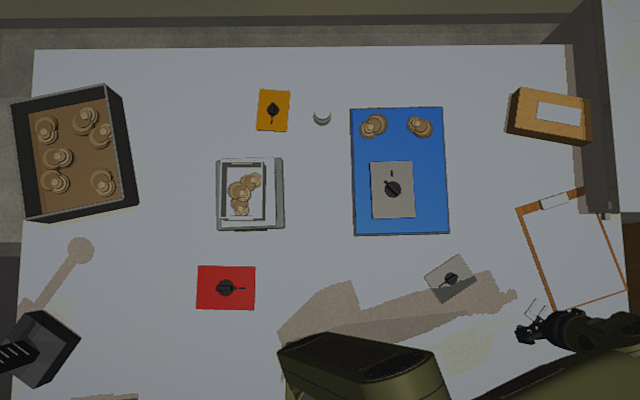

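View pics/scene0.png

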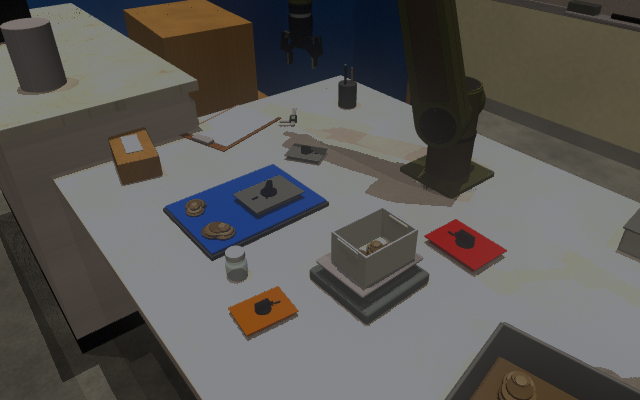

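Lid-like things in the top view: the grey one on the blue board (392,190), a smaller grey one on the bench (451,278), an orange one (273,110) and a red one (226,288). The grey one on the board fits, being neither orange nor red, the larger grey and on the blue board. I'll confirm it in a crop and measure. The tub is at (245,193), long side along image columns.

Run:
```python
from h import *
im=cv2.imread("pics/top0.png"); P=np.load("top0.npy")
cv2.imwrite("pics/crop1.png",cv2.resize(im[140:310,200:490],None,fx=2.7,fy=2.7,interpolation=cv2.INTER_CUBIC))
def rect(m,lab):
    n,L,S,_=cv2.connectedComponentsWithStats(m.astype(np.uint8)); k=1+S[1:,4].argmax()
    q=P[L==k]; print(lab,len(q),"z",np.round(np.percentile(q[:,2],[5,50,95]),4),cv2.minAreaRect((q[:,:2]*1000).astype(np.float32)))
z=P[...,2]; v,u=np.mgrid[:400,:640]
b=lambda u0,u1,v0,v1:(u>u0)&(u<u1)&(v>v0)&(v<v1)
grey=(im.max(2).astype(int)-im.min(2))<40
rect(b(350,450,145,232)&grey&(z>.03)&(z<.06),"lid plate")
rect(b(350,450,145,232)&(z>.056),"lid dial")
rect(b(200,300,140,240)&(z>.135),"tub rim")
rect(b(200,300,140,240)&(z>.055)&(z<.085),"pan")
rect(b(410,490,240,310)&grey&(z>.012),"small lid")
```

```text
lid plate 2307 z [0.0359 0.0411 0.0468] ((517.13037109375, -194.87489318847656), (160.49761962890625, 118.68360900878906), 1.4452706575393677)
lid dial 98 z [0.0579 0.0674 0.0729] ((519.7468872070312, -191.2195281982422), (52.241844177246094, 14.735029220581055), 43.165069580078125)
tub rim 523 z [0.1376 0.145  0.1501] ((506.452392578125, 210.94442749023438), (110.94413757324219, 157.61500549316406), 89.24957275390625)
pan 1123 z [0.0662 0.0722 0.0838] ((510.34033203125, 215.49195861816406), (95.76075744628906, 137.12564086914062), 89.17192840576172)
small lid 1183 z [0.0127 0.0165 0.0251] ((270.341796875, -351.33770751953125), (87.28588104248047, 118.60420989990234), 32.18366622924805)
```

View pics/crop1.png

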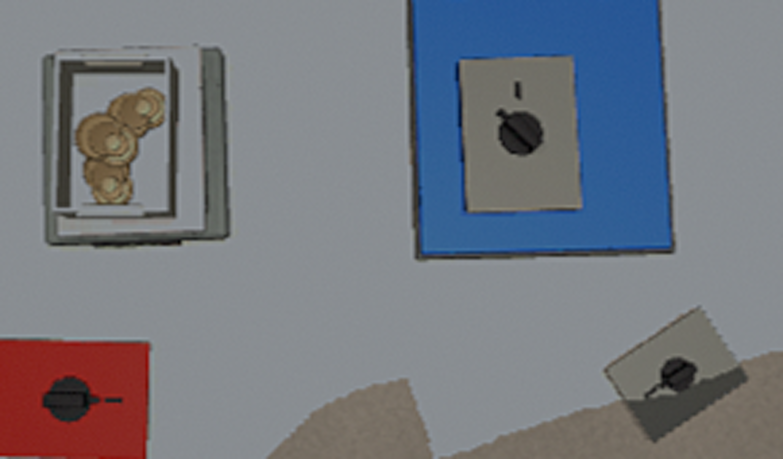

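The crop confirms it: the grey lid on the blue board (crop 520,135), index mark towards world +x, dial pointer about 43° anticlockwise. It measures 160x119 mm, where the bench one is 119x87. The heights and tub size also match. Next I'll look from close by with the wrist camera, above lid and tub, with the same tool pose relative to each.

```bash
cat >> h.py <<'E'
def q(a): return [0.,np.cos(a/2),np.sin(a/2),0.]   # tool down, tool x at world angle a
def onplane(uv,z0):
    """pixels of wrist camera -> world points on plane z=z0"""
    from scipy.spatial.transform import Rotation as R
    c=robot.calibration("wrist"); w=robot.read_tcp_rot(); W=np.eye(4); W[:3,:3]=R.from_quat([w[1],w[2],w[3],w[0]]).as_matrix(); W[:3,3]=robot.read_ee_pos()
    E=W@np.array(c["tool_from_camera"]); uv=np.asarray(uv,float)
    r=np.stack([(uv[:,0]-c["cx"])/c["fx"],-(uv[:,1]-c["cy"])/c["fy"],-np.ones(len(uv))],-1)@E[:3,:3].T
    return E[:3,3]+r*((z0-E[2,3])/r[:,2])[:,None]
E
python3 - <<'E'
from h import *
a=np.deg2rad(43)
robot.move_to([.517,-.195,.24],q(a)); robot.hold(.3)
im,d,P=pts("wrist"); cv2.imwrite("pics/w_lid.png",im); np.savez("w_lid.npz",P=P,im=im,pose=np.r_[robot.read_ee_pos(),robot.read_tcp_rot()])
print(robot.read_t(),robot.read_ee_pos())
robot.move_to([.5065,.211,.345],q(a)); robot.hold(.3)
im,d,P=pts("wrist"); cv2.imwrite("pics/w_tub.png",im); np.savez("w_tub.npz",P=P,im=im,pose=np.r_[robot.read_ee_pos(),robot.read_tcp_rot()])
print(robot.read_t(),robot.read_ee_pos(),robot.read_force())
A=cv2.imread("pics/w_lid.png"); cv2.imwrite("pics/w_both.png",cv2.resize(np.vstack([A,im]),(480,600)))
E
```

```text
2.1083 [ 0.51677675 -0.19550169  0.24000818]
4.0083 [0.50669272 0.21046749 0.34485705] [0.46159361 0.40888353 0.11696587]
```

View pics/w_both.png

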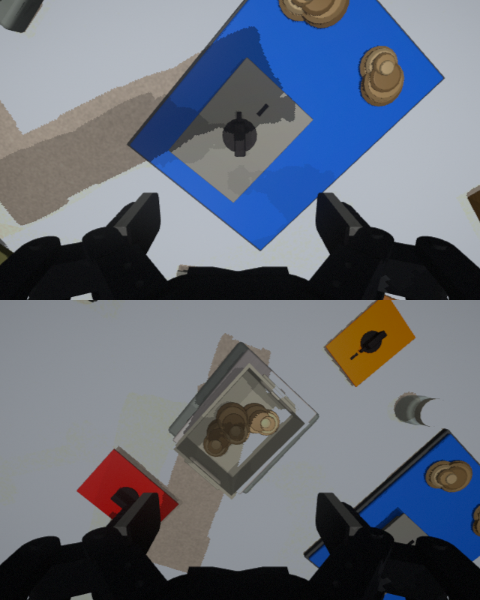

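Top half: the lid, centre (240,130) at half scale, pointer straight up, so the bar lies along tool x. Lower half: the tub's rim is wholly in view around (247,425). Now the exact fits.

```bash
cat >> h.py <<'E'
def planep(uv,z0,pose):
    from scipy.spatial.transform import Rotation as R
    c=robot.calibration("wrist"); W=np.eye(4); w=pose[3:]; W[:3,:3]=R.from_quat([w[1],w[2],w[3],w[0]]).as_matrix(); W[:3,3]=pose[:3]
    E=W@np.array(c["tool_from_camera"]); uv=np.asarray(uv,float)
    r=np.stack([(uv[:,0]-c["cx"])/c["fx"],-(uv[:,1]-c["cy"])/c["fy"],-np.ones(len(uv))],-1)@E[:3,:3].T
    return E[:3,3]+r*((z0-E[2,3])/r[:,2])[:,None]
E
python3 - <<'E'
from h import *
def big(m):
    n,L,S,_=cv2.connectedComponentsWithStats(m.astype(np.uint8)); return L==1+S[1:,4].argmax()
def rep(m,z0,pose,lab):
    v,u=np.nonzero(m); X=planep(np.c_[u,v],z0,pose)[:,:2]*1000
    print(lab,len(u),[np.round(t,2) for t in cv2.minAreaRect(X.astype(np.float32))])
D=np.load("w_lid.npz"); P,im,pose=D["P"],D["im"].astype(int),D["pose"]; z=P[...,2]
near=np.hypot(P[...,0]-.517,P[...,1]+.195)<.12
sat=(im.max(2)-im.min(2))/(im.max(2)+1)
m=big(near&(z>.031)&(z<.05)&(sat<.35)); print("plate z",np.nanmedian(z[m]),np.nanstd(z[m]))
rep(m,.041,pose,"plate")
t=big(near&(z>.063)); print("bar z",np.nanmedian(z[t])); rep(t,.069,pose,"bar")
o=(m|t).astype(np.uint8)*120; o[t]=255
D=np.load("w_tub.npz"); P,im,pose=D["P"],D["im"].astype(int),D["pose"]; z=P[...,2]
near=np.hypot(P[...,0]-.5065,P[...,1]-.211)<.12
zr=z[near&(z>.135)]; h,e=np.histogram(zr,30); print("rim z",np.median(zr),e[h.argmax()],np.percentile(zr,[50,90,98]))
for lo in(.139,.142):
    m=big(near&(z>lo)); z0=.147; rep(m,z0,pose,f"rim{lo}")
hole=cv2.morphologyEx(m.astype(np.uint8),cv2.MORPH_CLOSE,np.ones((3,3)))
c,_=cv2.findContours(hole,cv2.RETR_CCOMP,cv2.CHAIN_APPROX_NONE)
for k in c:
    if len(k)>100: X=planep(k[:,0],z0,pose)[:,:2]*1000; print("contour",len(k),[np.round(s,2) for s in cv2.minAreaRect(X.astype(np.float32))])
cv2.imwrite("pics/masks.png",cv2.resize(np.vstack([o,m.astype(np.uint8)*255]),(480,600)))
E
```

```text
plate z 0.03984868711694217 0.0011856772068287603
plate 17518 [array([ 519.01, -196.12]), array([158.34, 116.64]), np.float64(1.47)]
bar z 0.31194952801750775
bar 47323 [array([ 406.06, -302.12]), array([168.2 , 700.92]), np.float64(42.96)]
rim z 0.4140231385211172 0.41992822944342684 [0.41402314 0.43049028 0.43645015]
rim0.139 47348 [array([382.28,  90.62]), array([182.7 , 761.63]), np.float64(42.96)]
rim0.142 47348 [array([382.28,  90.62]), array([182.7 , 761.63]), np.float64(42.96)]
contour 1637 [array([382.28,  90.62]), array([182.7 , 761.63]), np.float64(42.96)]
```

View pics/masks.png

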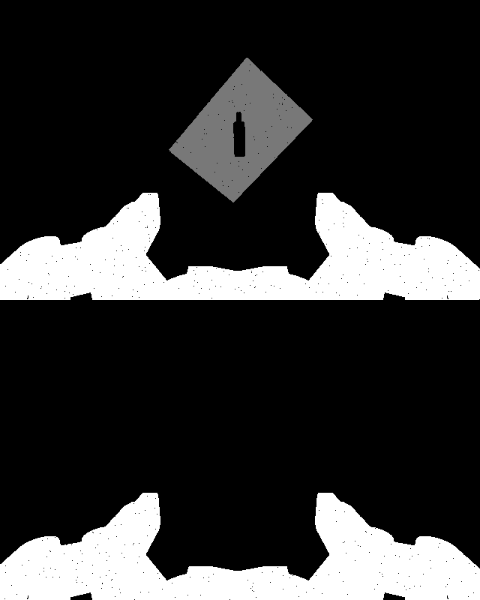

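The plate mask is clean. The gripper got into the tall masks, so I'll cap the height.

Run:
```python
from h import *
def big(m):
    n,L,S,_=cv2.connectedComponentsWithStats(m.astype(np.uint8)); return L==1+S[1:,4].argmax()
def rep(X,lab): print(lab,len(X),[np.round(t,2) for t in cv2.minAreaRect((X[:,:2]*1000).astype(np.float32))])
D=np.load("w_lid.npz"); P,pose=D["P"],D["pose"]; z=P[...,2]
t=big((z>.058)&(z<.09)&(np.hypot(P[...,0]-.519,P[...,1]+.196)<.06)); v,u=np.nonzero(t); X=planep(np.c_[u,v],.069,pose)
print("bar z",np.median(z[t])); rep(X,"bar")
Y=X[:,:2]-[.519,-.196]; print("pca",np.rad2deg(np.arctan2(*np.linalg.eigh(np.cov(Y.T))[1][::-1,1])))
D=np.load("w_tub.npz"); P,pose=D["P"],D["pose"]; z=P[...,2]
m=big((z>.136)&(z<.165)&(np.hypot(P[...,0]-.5065,P[...,1]-.211)<.12)); print("rim z",np.percentile(z[m],[10,50,90]))
c,_=cv2.findContours(cv2.morphologyEx(m.astype(np.uint8),cv2.MORPH_CLOSE,np.ones((3,3))),cv2.RETR_CCOMP,cv2.CHAIN_APPROX_NONE)
for z0 in(.145,.147,.149):
  for k in c:
    if len(k)>100: rep(planep(k[:,0],z0,pose),f"contour z{z0}")
```

```text
bar z 0.0675732137064037
bar 688 [array([ 518.46, -195.95]), array([42.27, 13.69]), np.float64(43.34)]
pca -135.7251952966742
rim z [0.13933936 0.14443829 0.14578051]
contour z0.145 386 [array([508.36, 209.13]), array([109.99, 156.46]), np.float64(89.55)]
contour z0.145 374 [array([509.04, 210.14]), array([101.16, 140.14]), np.float64(89.54)]
contour z0.147 386 [array([508.64, 209.41]), array([109.35, 155.54]), np.float64(89.55)]
contour z0.147 374 [array([509.31, 210.41]), array([100.57, 139.32]), np.float64(89.54)]
contour z0.149 386 [array([508.92, 209.68]), array([108.7 , 154.62]), np.float64(89.55)]
contour z0.149 374 [array([509.59, 210.68]), array([ 99.98, 138.5 ]), np.float64(89.54)]
```

Plate: centre (519.0,-196.1), yaw 1.5°, bar at 44°. Tub: outer rim centre (508.6,209.4), yaw -0.45°. All sizes agree within 2 mm. The fit has only ±1.5 mm of play, so I'll grasp once to centre the bar between the fingers, release and look again. That gives the lid's pose relative to the tool, and camera bias cancels.

```bash
cat >> h.py <<'E'
def big(m):
    n,L,S,_=cv2.connectedComponentsWithStats(m.astype(np.uint8)); return L==1+S[1:,4].argmax()
def look_lid(c,zt,tag):
    """wrist look: plate rect on plane zt (mm, deg) near c"""
    pose=np.r_[robot.read_ee_pos(),robot.read_tcp_rot()]; im,d,P=pts("wrist"); cv2.imwrite(f"pics/{tag}.png",im); z=P[...,2]; i=im.astype(int)
    sat=(i.max(2)-i.min(2))/(i.max(2)+1)
    m=big((np.hypot(P[...,0]-c[0],P[...,1]-c[1])<.12)&(abs(z-zt)<.009)&(sat<.35)); v,u=np.nonzero(m)
    X=planep(np.c_[u,v],zt,pose)[:,:2]*1000; return cv2.minAreaRect(X.astype(np.float32)),np.nanmedian(z[m]),pose
E
python3 - <<'E'
from h import *
a=np.deg2rad(44); c=np.array([.5188,-.196])
robot.move_to([*c,.12],q(a)); robot.move_straight([*c,.048],vel=.1); print(robot.read_force())
robot.grasp(); print("w",robot.read_grip_width(),robot.read_gripper_force())
robot.open()
robot.move_straight([*c,.24],vel=.2); robot.hold(.3)
r,zm,p=look_lid(c,.041,"lid2"); print(r,zm,p,robot.read_t())
E
```

```text
[-0.36214643  0.44493621 -0.46499394]
w 0.012863379120839732 59.092780351638794
((518.6421508789062, -195.94662475585938), (158.17359924316406, 116.4567642211914), 1.3123081922531128) 0.03988774363725878 [ 5.18429192e-01 -1.95845002e-01  2.39225542e-01 -5.01703660e-04
  9.27179117e-01  3.74617577e-01 -5.52324903e-04] 9.3833
```

Camera bias is under 0.3 mm. Now I'll grasp, carry and lower onto the tub with a light guard.

Run:
```python
from h import *
c=[.5188,-.196]
robot.move_straight([*c,.048],vel=.15); robot.grasp(); print("w",robot.read_grip_width())
robot.move_straight([*c,.15],vel=.15)
t=[.5086,.2095]; o=q(np.deg2rad(42.25))
robot.move_to([*t,.26],o); robot.hold(.2); p=robot.read_ee_pos(); print(p,robot.read_grip_width(),robot.read_tcp_rot())
t=np.array(t)+np.clip(np.array([.5084,.2095])-p[:2],-.001,.001)
robot.move_straight([*t,.19],vel=.12); robot.hold(.2); f0=np.array(robot.read_force())
g=robot.move_straight([*t,.162],vel=.025,guard=4); print(g,robot.read_ee_pos(),np.array(robot.read_force())-f0,robot.read_moment(),robot.read_t())
```

```text
w 0.012887155842139236
[0.50883962 0.20849866 0.25968934] 0.01248667679725477 [ 8.20331775e-05  9.33097099e-01  3.59624404e-01 -2.91904426e-04]
True [0.50862411 0.21051639 0.16565343] [ 1.35476123 -0.28672273  4.13750315] [ 0.03948442 -0.09016132 -0.02511278] 15.875
```

It stopped at TCP z 0.1657, so the plate is at about 0.155. That is the expected 11 mm above the (sunk) rim, so the plug is in the mouth and resting on the beads. Release and look.

```bash
python3 - <<'E'
from h import *
robot.open(); p=robot.read_ee_pos()
robot.move_straight([p[0],p[1],.355],vel=.2); robot.hold(.3)
r,zm,p=look_lid([.5086,.21],.161,"on1"); print(r,zm,p[:3],robot.read_t())
E
python3 -c "
import cv2;cv2.imwrite('pics/on1c.png',cv2.imread('pics/on1.png')[30:330,170:520])"
```

```text
((508.26531982421875, 210.9293670654297), (116.6234130859375, 158.38858032226562), 89.47537994384766) 0.15886887712334252 [0.50740482 0.21002406 0.35428617] 18.025
```

View pics/on1c.png

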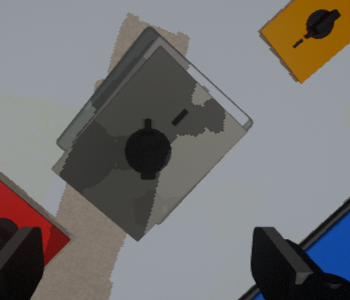

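The lid sits squarely on the beads: centre (508.3,210.9), yaw -0.5°, plate top about 0.16. Now press the ends with shut fingers at ±63 mm.

Run:
```python
from h import *
robot.grasp()
c=np.array([.5083,.2109]); o=q(np.deg2rad(-.5))
for s in (1,-1):
    x=c+[s*.063,-s*.0005]
    robot.move_to([*x,.23],o)
    robot.move_straight([*x,.18],vel=.15); robot.hold(.15); f0=robot.read_force()[2]
    g1=robot.move_straight([*x,.135],vel=.03,guard=3); z1=robot.read_ee_pos()[2]
    z=z1; prof=[]
    for k in range(14):
        z-=.0022
        g=robot.move_straight([*x,z],vel=.025,guard=12); f=robot.read_force()[2]-f0; prof.append((round(robot.read_ee_pos()[2]*1000,1),round(f,1)))
        if f>28: break
    print(s,g1,round(z1,4),prof)
    robot.move_straight([*x,.22],vel=.2)
robot.move_to([*c,.355],q(np.deg2rad(42.25))); robot.hold(.3)
r,zm,p=look_lid(c,.151,"on2"); print(r,zm,p[:3],robot.read_t())
```

```text
1 True 0.1545 [(np.float64(151.8), np.float64(0.5)), (np.float64(150.0), np.float64(1.3)), (np.float64(148.2), np.float64(4.5)), (np.float64(146.5), np.float64(6.9)), (np.float64(144.8), np.float64(9.4)), (np.float64(143.3), np.float64(13.0)), (np.float64(141.6), np.float64(15.8)), (np.float64(140.0), np.float64(18.6)), (np.float64(138.3), np.float64(21.1)), (np.float64(136.7), np.float64(23.7)), (np.float64(135.1), np.float64(27.0)), (np.float64(133.7), np.float64(30.0))]
-1 True 0.158 [(np.float64(156.2), np.float64(4.8)), (np.float64(154.5), np.float64(8.9)), (np.float64(152.7), np.float64(11.8)), (np.float64(150.3), np.float64(0.9)), (np.float64(147.0), np.float64(4.6)), (np.float64(145.2), np.float64(7.3)), (np.float64(143.4), np.float64(10.9)), (np.float64(141.6), np.float64(13.4)), (np.float64(139.9), np.float64(16.9)), (np.float64(138.1), np.float64(19.4)), (np.float64(136.4), np.float64(22.4)), (np.float64(134.6), np.float64(25.4)), (np.float64(132.9), np.float64(28.3))]
((508.3299560546875, 211.09417724609375), (116.2828369140625, 157.8997802734375), 89.49571990966797) 0.14796276913430634 [0.50831607 0.210884   0.3549874 ] 39.2583
```

Both ends gave way, and the plate's median height is 11 mm lower. I'll check that it's level before touching the dial.

Run:
```python
from h import *
im,d,P=pts("wrist"); c=np.array([.5083,.211])
z=P[...,2]; L=(P[...,:2]-c)
for nm,x0,y0 in (("+x",.065,0),("-x",-.065,0),("+y",0,.045),("-y",0,-.045)):
    m=(abs(L[...,0]-x0)<.01)&(abs(L[...,1]-y0)<.01)&(z<.17); print(nm,np.nanmedian(z[m]).round(4),m.sum())
t=big((z>.160)&(z<.2)&(np.hypot(L[...,0],L[...,1])<.05)); v,u=np.nonzero(t)
print(cv2.minAreaRect((P[t][:,:2]*1000).astype(np.float32)),np.median(z[t]),robot.read_t())
```

```text
+x 0.1479 420
-x 0.1479 338
+y 0.1478 403
-y 0.1479 355
((511.8028564453125, 214.09658813476562), (53.00996398925781, 13.469329833984375), 42.347774505615234) 0.1756000160712679 39.3083
```

The plate is level within 0.1 mm, at closed height. Now turn the dial about -42.75° while bearing down lightly so the tub stays put.

Run:
```python
from h import *
c=[.5083,.211]
robot.open(); robot.move_straight([*c,.157],vel=.2); print(robot.read_ee_pos(),robot.read_t())
robot.grasp(); print(robot.read_grip_width()); robot.move_straight([*c,.155],vel=.05)
for a in (28,14,-.5): robot.move_to([*c,.155],q(np.deg2rad(a)))
print(robot.read_force(),robot.read_moment(),robot.read_tcp_rot())
robot.open(); robot.move_straight([*c,.355],vel=.2); robot.hold(.2)
r,zm,p=look_lid(c,.150,"on3"); print(r,zm)
im,d,P=pts("wrist"); z=P[...,2]; L=P[...,:2]-c
for nm,x0,y0 in (("+x",.065,0),("-x",-.065,0)):
    m=(abs(L[...,0]-x0)<.01)&(abs(L[...,1]-y0)<.01)&(z<.17); print(nm,np.nanmedian(z[m]).round(4))
t=big((z>.160)&(z<.2)&(np.hypot(L[...,0],L[...,1])<.05)); v,u=np.nonzero(t)
print(cv2.minAreaRect((planep(np.c_[u,v],.177,p)[:,:2]*1000).astype(np.float32)),robot.read_t())
cv2.imwrite("pics/on3c.png",cv2.resize(im[30:330,170:470],None,fx=1.8,fy=1.8))
```

```text
[0.50912665 0.21135257 0.1580773 ] 41.2333
0.012737698763499884
[-3.35414125  2.86761127  4.65859326] [ 0.61201892  0.62331226 -0.0523624 ] [-6.63236581e-05  9.99996514e-01 -2.61947892e-03 -3.25186022e-04]
((507.2009582519531, 212.67428588867188), (116.781005859375, 158.36888122558594), 5.801701068878174) 0.14798006775293493
+x 0.064
-x 0.1478
((512.6854248046875, 212.73655700683594), (13.315252304077148, 54.89249801635742), 89.77055358886719) 49.95
```

View pics/on3c.png

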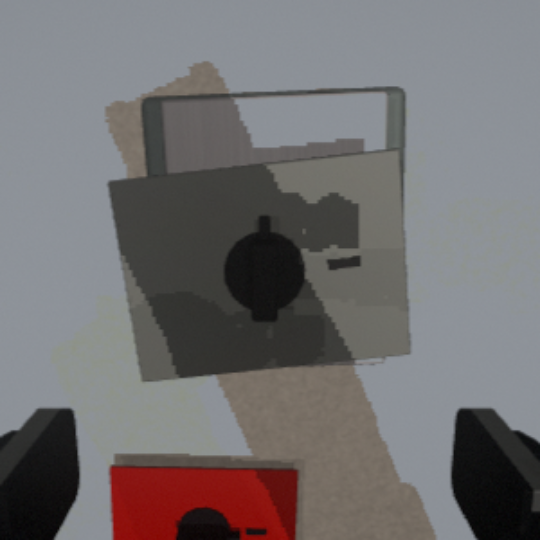

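The lid and tub turned on the pan: the index mark is now at the right (345,263) and the pointer at the top (265,225). The dial is about 84° off the lid's +x, although the plate is still at closed height. The pan is slippery, so bear down harder this time, turn by joint 6 alone in a small trial, and look while still holding.

Run:
```python
from h import *
c=[.507,.2125]
print("j",np.round(robot.read_joint_positions(),3),robot.read_force(),robot.read_moment())
f0=robot.read_force()[2]; m0=robot.read_moment()[2]
robot.move_straight([*c,.158],vel=.25); robot.grasp()
g=robot.move_straight([*c,.143],vel=.05,guard=18)
print(g,robot.read_ee_pos(),robot.read_force()[2]-f0,robot.read_t())
A,_=robot.camera("wrist")
j=np.array(robot.read_joint_positions()); print(np.round(j,3)); j[5]-=np.deg2rad(20)
robot.set_joints(list(j)); print(np.round(robot.read_joint_positions(),3),robot.read_tcp_rot(),robot.read_moment()[2]-m0,robot.read_force(),robot.read_t())
B,_=robot.camera("wrist")
cv2.imwrite("pics/turnAB.png",cv2.resize(np.vstack([A,B]),(480,600)))
```

```text
j [ 0.393  0.289  0.219  1.503 -0.    -2.739] [ 0.46212219 -0.18323176  0.19099237] [-0.01708061 -0.02241572  0.0456621 ]
True [0.50717135 0.2118594  0.14807834] 18.56394805295474 51.8583
[ 3.960e-01  3.470e-01 -2.340e-01  9.870e-01 -1.000e-03 -2.736e+00]
[ 0.397  0.345 -0.232  0.989  0.    -3.085] [-6.29521326e-04  9.85542746e-01  1.69406575e-01  2.55188635e-03] 0.047230913614486496 [-3.197456   -1.09131556 12.93884425] 52.3333
```

View pics/turnAB.png

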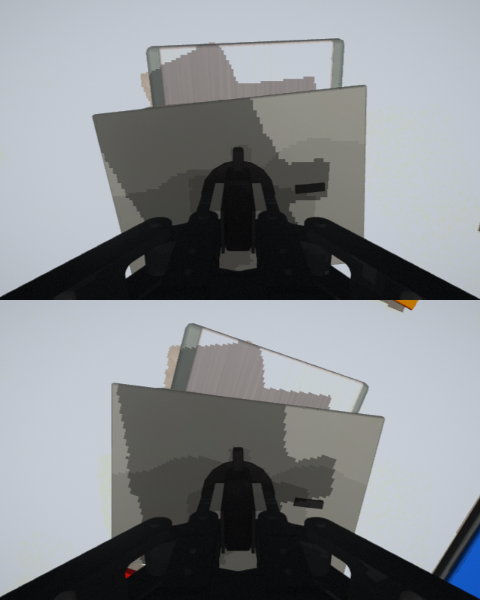

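Joint 6 is at -2.74, so the earlier move had wrapped the long way round: it ran the dial into its +1.7 stop and dragged the tub with it. Joint 6 also turns opposite to what I assumed, so this trial (frames A and B: lid edge +6° to -7°) put the dial back at the +1.7 stop. From here, +1.70 rad on joint 6 reaches the mark without a wrap.

```bash
cat > chk.py <<'E'
from h import *
def check(c,tag):
    robot.hold(.15); r,zm,p=look_lid(c,.150,tag); print("lid",r,zm)
    im,d,P=pts("wrist"); z=P[...,2]; L=P[...,:2]-np.array(r[0])/1000
    yaw=np.deg2rad(r[2]); 
    if r[1][0]<r[1][1]: yaw-=np.pi/2
    e=np.array([np.cos(yaw),np.sin(yaw)]); n=np.array([-e[1],e[0]])
    for s,t in((1,0),(-1,0),(0,1),(0,-1)):
        m=(abs(L@e-s*.065)<.01)&(abs(L@n-t*.045)<.008)&(abs(z-.15)<.02); print(s,t,np.nanmedian(z[m]).round(4),end="; ")
    t=big((z>.160)&(z<.2)&(np.hypot(L[...,0],L[...,1])<.05)); v,u=np.nonzero(t)
    print("bar",cv2.minAreaRect((planep(np.c_[u,v],.177,p)[:,:2]*1000).astype(np.float32)),"yaw",np.rad2deg(yaw),robot.read_t())
    cv2.imwrite(f"pics/{tag}c.png",im[10:330,150:490])
E
python3 - <<'E'
from chk import *
j=np.array(robot.read_joint_positions()); j[5]+=1.70
robot.set_joints(list(j)); print(robot.read_joint_positions()[5],robot.read_t())
p=robot.read_ee_pos(); robot.open(); robot.move_straight([p[0],p[1],.355],vel=.25)
check(p[:2],"end1")
E
```

```text
-1.385153707443703 53.8833
lid ((507.7544250488281, 212.2939453125), (116.76142120361328, 158.18788146972656), 12.483142852783203) 0.1480122198379557
1 0 0.1479; -1 0 0.1479; 0 1 0.1479; 0 -1 0.1479; bar ((508.7173767089844, 206.89395141601562), (13.837560653686523, 53.8425407409668), 11.764328002929688) yaw -77.5168571472168 55.8
```

View pics/end1c.png

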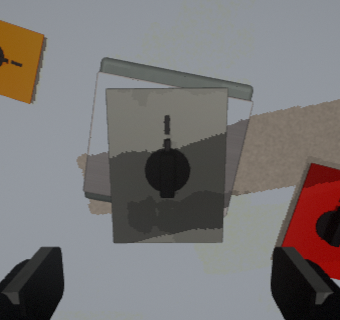

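The pointer (167,145) is in line with the index mark (167,123), within 0.7°. The plate is level at all four sides at closed height, and the tub stands on the pan. Handing in.

```bash
python3 -c "
from workcell import robot
print(robot.sign_off(),robot.read_t())"
```

```text
the job is handed in; nothing more can be done
the job is handed in; nothing more can be done
```

I handed the job in at about 56 s: the lid is snapped down and level, and the dial pointer is within about 0.7° of the index mark. The tub is still on the scale but turned about 77° on the pan, because a wrist joint wrapped the long way round during the first dial turn and dragged it.

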